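# Lean a washed chopping board on its stand to dry

### The arm

A 6-joint arm with a two-finger parallel gripper is mounted at the origin on a cart in front of the work surface, level with it; the furniture and walls round the work are solid. World frame = base frame: x ahead of the robot, y to its left, z up, the work surface at z = 0. Lengths are in m, angles in rad, forces in N, time in s.
With the tool pointing down it reaches from about 0.35 to 0.875 m from the base axis. Payload 15.5 kg.
Tool frame: the origin (TCP) lies at the very end of the fingers, on their centre line; the grasp point (between the pads) lies 19 mm behind it; z points along the fingers, y is the direction in which the jaws open and shut (so a half turn about z gives the same grasp; the last joint's range is limited). The gripper opens to 85 mm and grips with 20 to 120 N. Pads are 22 mm wide; open, the fingers measure 114 mm over their backs; the gripper's body (76 mm by 85 mm) begins 54 mm behind the grasp point. The pads swing forward as they close: fully open they stand 13 mm farther back than shut.
Start: joints at [-1.367, 0.494, 1.345, -0, 1.302, -0.096], TCP at [0.185, -0.597, 0.231] pointing down, gripper open.
Joint ranges: [-2.91, 2.91], [-0.82, 2.16], [0.22, 2.67], [-1.22, 4.37], [0.12, 2.79], [-3.08, 3.08]. Speed limits (rad/s): [1.89, 1.89, 2.57, 3.01, 3.01, 3.01].

### API

Orientations are given as a 3x3 rotation matrix whose columns are the frame's x, y, z axes.
In Python, from bench import ctrl gives the robot as it stands.
- The arm moves only by the tool send_rows, never from a script. Its argument "series" is a list of rows, each an object with "hand": the opening in per cent of the stroke, from 0 (shut) to 100 (fully open); "dp": the shift along the tool's x, y, z in cm, a list of three; "angular": the turn, a rotation vector about the tool's x, y, z in degrees, a list of three. A call has 1 to 20 rows; each row is the pose to reach, as a shift and turn from the pose commanded when the call began, along the tool's axes at that moment; what a row does not reach only later rows make up. A row lasts 1/8 s, in which the tool goes at most 62.5 mm and 10.7 degrees, less where a joint would pass 70% of its speed; a pose out of reach is approached as far as the arm can. A call with a gripper value outside its range is refused whole. The fingers move at their own pace and stop on an object; "grip_force" is the grip in N (left out, the last holds). Time passes only in rows, so rows that repeat a pose let the fingers close. It gives the time, the measured TCP pose, the force and the opening at its end, in the units of the state.
- ctrl.get_state(): the state, without advancing time (a new reading comes with each control period).
- ctrl.grab_frame(name): name is "side" or "top" or "wrist"; returns a dict with "image" (420x560x3 uint8, blue, green, red), "intrinsics" (3x3 intrinsics, pixels), "k1" (the pictures are not rectified: a ray, as slopes to the right and down, at radius r is drawn at 1 + k1 r^2 times it, then the intrinsics apply), "world_to_cam" (4x4, takes a point from world to camera coordinates). Camera axes: x right, y down, z forward; pixel columns grow to the right and rows downward; lengths in m; the calibration is good to about 2 mm. A picture is of the moment at which its call begins. There is no depth.
- ctrl.finish_job(): hands the job in, once; it reports no verdict.
Trained networks look in a picture, given as the dict that the camera call returned (one of the last four; its "shot" number tells which), for a name from the list of things; names that differ only in an ending like _2 or _b are one class to them, and where a whole thing is asked for, a point or a joint stands for the part that bears it (a point fixed in the world has none). Each returns a list of dicts, best first, with "conf" (0 to 1); they miss things now and then, are a little off and sometimes report something else, mostly with a low value. They report only what shows in the picture. A call takes as long as a camera call. They do not tell look-alikes from the thing itself.
- ctrl.outline_of(picture, target): "region" (420x560 bool, what is visible of it) and "extent" ([left, top, width, height] in pixels, round what is visible of it).
- ctrl.landmark_of(picture, target): "point" ([column, row] in pixels: a listed point, or the origin of a listed thing).
The state is a dict: "t": time; "joint_pos": joint angles; "joint_vel": joint speeds; "tau": joint torques, N m; "eef_pos": TCP position; "tool_rot": TCP orientation; "force": force on the tool from outside, world axes, zero at the start; "wrist_torque": the same for the moment, N m; "width": finger opening in m.
Only numpy, scipy, OpenCV 4.12 (cv2) and the standard library are available. Lean on these libraries where they do the work, as an engineer would, in place of code of your own. Each camera call takes 0.05 s, during which the arm holds its last target.

### The job

The steel shaker standing on the board stand is in the way: set it upright on the empty end of the low white board, beside the other shaker and the spice jar. Then take the larger white chopping board out of the wire rack and lean it on the stand, long edge down behind the two lip tabs, centred and lying back against the slanted backrest; let it down gently rather than letting it topple, and leave everything else where it is.

Things in the scene. Friction and masses are not known exactly. Their poses are not given: they have to be found in the camera images.
- stand: Fixed steel board stand; origin under its base plate, z up, x along the ledge; the backrest leans to the stand's -y. Plate 200 (x) by 150 (y from -80 to +70) by 8 mm. Two lip tabs at x = +-75 mm, 22 mm wide, y from +28 to +34 mm, up to z = 26 mm; nothing between them.
- ledge (a point): Point on the stand's plate (z = 8 mm above the table) at the foot of the backrest, axes as the stand's. From here the backrest's front face slopes up and to -y, 28 deg (0.49 rad) from vertical, 96 mm along the slope: bars at x = +-70 mm (16 mm wide), cross slats 170 mm long. A board in place stands on the plate between here and the tabs (28 mm), its back on the backrest.
- rack: Fixed wire drying rack, origin under the centre of its 160 (x) by 125 (y) by 8 mm base plate, z up. Two slots along x at y = -35 and +35 mm, each 16 mm wide between wire hoops (x from -64 to +64 mm) that reach z = 54 mm. A board in a slot stands on the plate at z = 8 mm.
- board_middle (a point): Centre of the larger white chopping board, mid-thickness. The board is 220 x 150 x 12 mm, 0.55 kg, no handle, standing on a long edge in one of the rack's two slots (which one varies). x along the 220 mm side, y along the 150 mm side (up at the start, so the top edge is at y = +75 mm), z through the thickness.
- washed_board: The same larger board; this origin lies in the middle of one large face and its x, y axes are turned by 2.9 deg from the board's edges: use board_middle instead.
- narrow_board: White board 240 x 98 x 12 mm, standing on a long edge in the rack's other slot; stays there. Axes like the larger board's (y up, 49 mm to the top edge).
- shaker: Steel shaker standing on the stand's plate in front of the backrest, 52 mm diameter, 88 mm tall, 0.16 kg. Origin: centre of its underside, z up.
- low_board: White board 260 x 98 x 12 mm lying flat on the table. Origin: centre of its underside; x along the 260 mm side, z up. The other shaker and the spice jar stand on its +x half; its -x end (x from -130 to about 0 mm) is empty. A good place is x = -80 mm, y = 0.
- other_shaker: Steel shaker of the same kind (52 mm diameter, 88 mm tall), standing on the low board; stays. Origin: centre of its underside.
- spice_jar: Spice jar, 45 mm diameter, 105 mm tall, standing on the low board next to its middle; stays. Origin: centre of its underside.
Not all that is in view belongs to the job. Leave any green look-alike of the stand alone. Leave any yellow look-alike of the shaker alone.

How it is judged:
By the outcome, as a careful person would: the job done as asked, in the order asked, and still so for the second after the job is handed in, with the robot touching nothing.
It also fails if it takes over 61 s, if anything falls off the work surface, if the arm or the gripper's body presses on something with over 40 N, if the wrist force passes 120 N, or if a joint passes its speed limit or range.

## Working session

There is one attempt and no reset: what is moved stays moved. The work goes in short steps, Python scripts to look and compute and a tool call to move; the robot and the scene stay as the last step left them, time stands still between calls to the robot, and variables do not carry over. Pictures are saved under pics/ and viewed, and the job is handed in when it is done.

Besides the shell and the picture viewer there is one more tool, called after "Call:" in YAML: its name, and indented under it one key for each argument. send_rows: Moves the arm, as the interface text tells. Its arguments: {"type":"object","properties":{"series":{"type":"array","items":{"type":"object","properties":{"hand":{"type":"number"},"dp":{"type":"array","items":{"type":"number"}},"angular":{"type":"array","items":{"type":"number"}}}}},"grip_force":{"type":"number"}},"required":["series"]}

```bash
ls; mkdir -p pics
python3 - <<'E'
from bench import ctrl
import cv2,pickle
s=ctrl.get_state(); print({k:s[k] for k in ('t','eef_pos','tool_rot','width')})
fr={}
for n in ('side','top','wrist'):
    f=ctrl.grab_frame(n); fr[n]=f; cv2.imwrite(f'pics/{n}0.png',f['image'])
    print(n,f['k1'],f['intrinsics'],f['world_to_cam'])
pickle.dump(fr,open('f0.pkl','wb'))
for n in ('side','top'):
  for t in ('stand','ledge','rack','board_middle','narrow_board','shaker','low_board','other_shaker','spice_jar'):
    print(n,t,[(r['point'],round(r['conf'],2)) for r in ctrl.landmark_of(fr[n],t)][:4],)
    if t!='ledge': print('    ',[(r['extent'],round(r['conf'],2)) for r in ctrl.outline_of(fr[n],t)][:4],)
E
```

```text
pics
{'t': 0.0, 'eef_pos': array([ 0.1844987 , -0.59677348,  0.23068263]), 'tool_rot': array([[ 9.55390506e-01,  2.95345425e-01, -2.46506184e-04],
       [ 2.95345503e-01, -9.55389750e-01,  1.20781790e-03],
       [ 1.21214008e-04, -1.22674224e-03, -9.99999240e-01]]), 'width': 0.08534675753582634}
side -0.05622268532120751 [[497.49597766   0.         270.42601392]
 [  0.         497.49597766 215.81158615]
 [  0.           0.           1.        ]] [[-0.99597624 -0.08782872 -0.01781682  0.5063659 ]
 [-0.04518812  0.66386388 -0.74648696 -0.02613976]
 [ 0.07739094 -0.74267817 -0.66516147  1.47470253]
 [ 0.          0.          0.          1.        ]]
top -0.1059919210782623 [[381.58341994   0.         278.0606958 ]
 [  0.         381.58341994 200.0322053 ]
 [  0.           0.           1.        ]] [[-0.00947949 -0.99992795  0.00736378  0.15136956]
 [-0.99680584  0.00886539 -0.07936955  0.47324472]
 [ 0.07929855 -0.00809264 -0.99681806  1.20656902]
 [ 0.          0.          0.          1.        ]]
wrist -0.0018310522559416686 [[334.60317532   0.         282.58360366]
 [  0.         3
[... 1446 characters left out ...]
10.8, 164.0, 31.9, 49.1], 0.7)]
top board_middle [([207.6, 188.8], 0.83)]
     [([202.5, 147.5, 13.2, 74.1], 0.8)]
top narrow_board [([231.8, 184.7], 0.92)]
     [([228.0, 145.3, 6.5, 74.4], 0.73)]
top shaker [([305.1, 206.7], 0.8), ([264.4, 207.4], 0.72)]
     [([257.7, 200.0, 17.1, 17.3], 0.74), ([301.4, 195.9, 16.2, 13.2], 0.56)]
top low_board [([209.1, 185.3], 0.65), ([405.6, 213.0], 0.62)]
     [([365.8, 189.7, 80.0, 45.7], 0.55), ([204.0, 147.2, 12.1, 75.2], 0.34)]
top other_shaker [([377.9, 213.7], 0.67)]
     [([369.6, 203.7, 25.2, 14.3], 0.53)]
top spice_jar [([400.2, 210.6], 0.63), ([208.8, 185.9], 0.55)]
     [([395.0, 201.9, 24.8, 18.0], 0.66), ([287.0, 172.6, 60.7, 65.8], 0.26)]
```

View pics/side0.png

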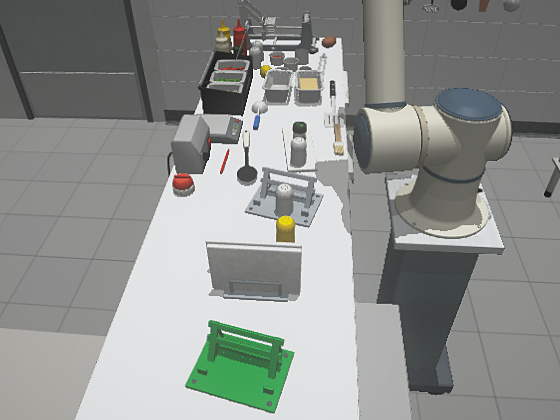

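View pics/top0.png

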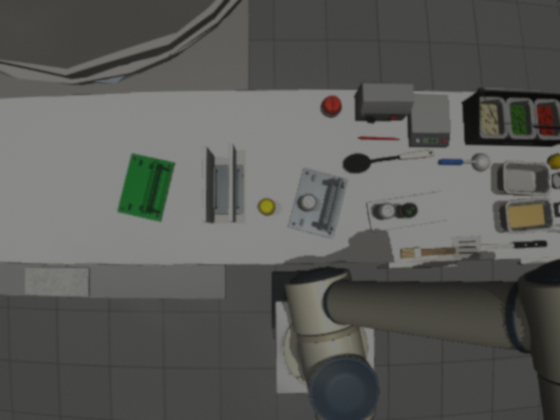

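View pics/wrist0.png

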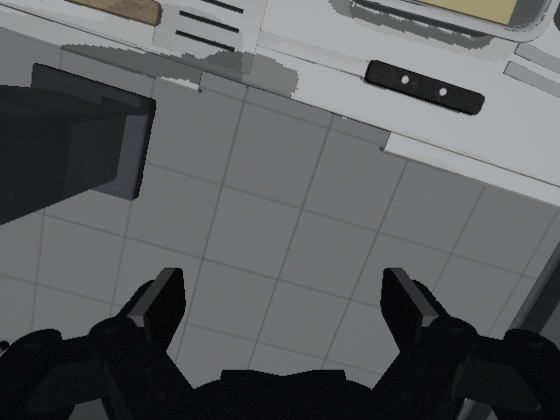

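Run:
```python
import cv2,pickle
fr=pickle.load(open('f0.pkl','rb'))
a=fr['top']['image'][130:260,100:460]; cv2.imwrite('pics/topc.png',cv2.resize(a,None,fx=2.2,fy=2.2,interpolation=2))
a=fr['side']['image'][110:310,180:340]; cv2.imwrite('pics/sidec.png',cv2.resize(a,None,fx=3,fy=3,interpolation=2))
```

```text
(no output)
```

View pics/topc.png

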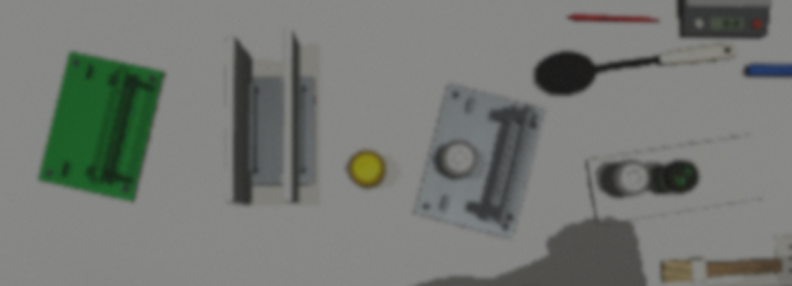

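View pics/sidec.png

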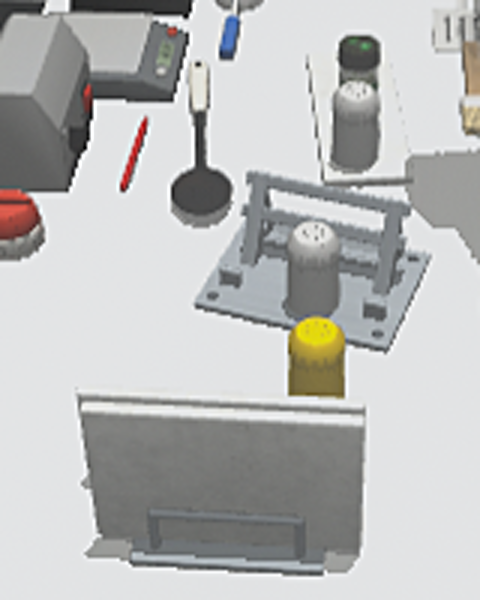

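```bash
cat > h.py <<'E'
import numpy as np, cv2
from scipy.optimize import least_squares
def proj(f,P):
    P=np.atleast_2d(P); M=f['world_to_cam']; c=P@M[:3,:3].T+M[:3,3]; u=c[:,:2]/c[:,2:]
    r2=(u**2).sum(1,keepdims=True); u=u*(1+f['k1']*r2); K=f['intrinsics']
    return u*[K[0,0],K[1,1]]+[K[0,2],K[1,2]]
def onz(f,px,z):
    px=np.atleast_2d(np.array(px,float)); K=f['intrinsics']; d=(px-[K[0,2],K[1,2]])/[K[0,0],K[1,1]]; u=d.copy()
    for _ in range(20): u=d/(1+f['k1']*(u**2).sum(1,keepdims=True))
    M=f['world_to_cam']; R=M[:3,:3]; C=-R.T@M[:3,3]; v=np.c_[u,np.ones(len(u))]@R
    return C+v*((z-C[2])/v[:,2])[:,None]
def rz(a): return np.array([[np.cos(a),-np.sin(a),0],[np.sin(a),np.cos(a),0],[0,0,1]])
def fit(obs,x0):  # obs: list of (frame, local pts Nx3, px Nx2); pose x,y,yaw at z=0
    g=lambda p: np.concatenate([(proj(f,np.array(L)@rz(p[2]).T+[p[0],p[1],0])-np.array(q)).ravel() for f,L,q in obs])
    s=least_squares(g,x0,loss='soft_l1'); return s.x, np.abs(g(s.x)).max()
E
python3 - <<'E'
from h import *; import pickle
np.set_printoptions(precision=4,suppress=True)
fr=pickle.load(open('f0.pkl','rb')); t=fr['top'];s=fr['side']
q=[(303.2,167.7),(347.7,177.7),(331.8,239.1),(287.7,226.8)]
L=[(.1,.07,.008),(.1,-.08,.008),(-.1,-.08,.008),(-.1,.07,.008)]
print('stand top',fit([(t,L,q)],[.5,0,0]))
# side crop: offset 180,110 scale 3
Q=lambda pts:[(180+x/3,110+y/3) for x,y in pts]
qs=Q([(194,303),(387,350),(432,255)]); 
print('stand side',fit([(s,[L[0],L[3],L[2]],qs)],[.5,0,0]))
print('ledge',onz(t,[316.8,204.7],.008),onz(s,[282.3,202.6],.008),'stand',onz(t,[313.8,205.5],0),onz(s,[285.8,200.9],0))
print('shaker',onz(t,[305.1,206.7],.008),onz(s,[286.5,211.5],.008), 'top-ctr',onz(t,[(100+458/2.2,130+157/2.2)],.096),onz(s,Q([(315,236)]),.096))
print('other',onz(t,[377.9,213.7],.012),onz(s,[300.6,161.5],.012))
print('jar',onz(t,[400.2,210.6],.012),'low',onz(t,[405.6,213],0),onz(s,[301.2,145],0))
print('low corners top',onz(t,[(100+587/2.2,130+160/2.2),(100+598/2.2,130+221/2.2),(100+749/2.2,130+134/2.2),(100+763/2.2,130+199/2.2)],.012))
print('low side',onz(s,Q([(325,182),(412,180),(307,55),(385,55)]),.012))
print('bm',onz(t,[207.6,188.8],.083),onz(s,[255.5,269.1],.083),'rack',onz(t,[221.6,188.1],0),onz(s,[256.7,280.8],0))
print('board top corners side',onz(s,Q([(78,392),(365,404)]),.158),'top',onz(t,[(100+235/2.2,130+40/2.2),(100+236/2.2,130+203/2.2)],.158))
E
```

```text
stand top (array([ 0.4667,  0.0233, -0.2689]), np.float64(1.459058652322426))
stand side (array([ 0.4643,  0.0263, -0.2773]), np.float64(0.34080430007986706))
ledge [[0.4591 0.0216 0.008 ]] [[0.4707 0.0208 0.008 ]] stand [[0.4572 0.0305 0.    ]] [[0.4614 0.0027 0.    ]]
shaker [[0.453  0.0596 0.008 ]] [[0.4556 0.0603 0.008 ]] top-ctr [[0.4636 0.0571 0.096 ]] [[0.4599 0.0636 0.096 ]]
other [[ 0.4277 -0.1769  0.012 ]] [[ 0.4249 -0.188   0.012 ]]
jar [[ 0.437  -0.2513  0.012 ]] low [[ 0.4294 -0.2733  0.    ]] [[ 0.4274 -0.3037  0.    ]]
low corners top [[ 0.4638 -0.1413  0.012 ]
 [ 0.3737 -0.1554  0.012 ]
 [ 0.5006 -0.3907  0.012 ]
 [ 0.4027 -0.4085  0.012 ]]
low side [[ 0.4621 -0.1349  0.012 ]
 [ 0.3691 -0.1445  0.012 ]
 [ 0.4993 -0.3893  0.012 ]
 [ 0.4057 -0.395   0.012 ]]
bm [[0.5058 0.3624 0.083 ]] [[0.5111 0.3599 0.083 ]] rack [[0.5169 0.3311 0.    ]] [[0.515  0.3252 0.    ]]
board top corners side [[0.626  0.3471 0.158 ]
 [0.403  0.3445 0.158 ]] top [[0.6154 0.3523 0.158 ]
 [0.402  0.3496 0.158 ]]
```

```bash
cat >> h.py <<'E'
from scipy.spatial.transform import Rotation as Ro
def tooldown(yaw_y):  # tool rot with z down, y axis at angle yaw_y
    y=np.array([np.cos(yaw_y),np.sin(yaw_y),0]); z=np.array([0,0,-1.]); return np.c_[np.cross(y,z),y,z]
def plan(p,R,st=None,p0=None,R0=None):
    if p0 is None: p0=st['eef_pos']; R0=st['tool_rot']
    dp=R0.T@(np.array(p)-p0)*100; a=Ro.from_matrix(R0.T@R).as_rotvec(degrees=True)
    print('dp',np.round(dp,2),'ang',np.round(a,2),'rows>=',max(np.linalg.norm(dp)/6.25,np.linalg.norm(a)/10.7))
E
python3 - <<'E'
from h import *; from bench import ctrl
plan([.46,.06,.25],tooldown(-.273),ctrl.get_state())
E
```

```text
dp [ 45.72 -54.64  -1.87] ang [ -0.    -0.   -57.18] rows>= 11.403934156792143
```

Call:
send_rows:
  series:
    - {"hand":100,"dp":[15,-18,-1.9],"angular":[0,0,-19]}
    - {"hand":100,"dp":[45.7,-54.6,-1.9],"angular":[0,0,-57.2]}
    - {"hand":100,"dp":[45.7,-54.6,-1.9],"angular":[0,0,-57.2]}
    - {"hand":100,"dp":[45.7,-54.6,-1.9],"angular":[0,0,-57.2]}
    - {"hand":100,"dp":[45.7,-54.6,-1.9],"angular":[0,0,-57.2]}
    - {"hand":100,"dp":[45.7,-54.6,-1.9],"angular":[0,0,-57.2]}
    - {"hand":100,"dp":[45.7,-54.6,-1.9],"angular":[0,0,-57.2]}
    - {"hand":100,"dp":[45.7,-54.6,-1.9],"angular":[0,0,-57.2]}
    - {"hand":100,"dp":[45.7,-54.6,-1.9],"angular":[0,0,-57.2]}
    - {"hand":100,"dp":[45.7,-54.6,-1.9],"angular":[0,0,-57.2]}
    - {"hand":100,"dp":[45.7,-54.6,-1.9],"angular":[0,0,-57.2]}
    - {"hand":100,"dp":[45.7,-54.6,-1.9],"angular":[0,0,-57.2]}
    - {"hand":100,"dp":[45.7,-54.6,-1.9],"angular":[0,0,-57.2]}
    - {"hand":100,"dp":[45.7,-54.6,-1.9],"angular":[0,0,-57.2]}

```text
t: 3.6
eef_pos: [0.4597, 0.0591, 0.2502]
tool_rot: [[0.269, 0.963, -0.0], [0.963, -0.269, -0.0], [-0.0, -0.0, -1.0]]
force: [0.0, 1.2, -0.3]
width: 0.0854
```

Run:
```python
from h import *; from bench import ctrl; import pickle
np.set_printoptions(precision=4,suppress=True)
s=ctrl.get_state(); print(s['t'],s['eef_pos'],s['joint_pos'])
f=ctrl.grab_frame('wrist'); pickle.dump(f,open('w1.pkl','wb')); cv2.imwrite('pics/w1.png',f['image'])
for n,z in (('shaker',.008),('ledge',.008),('stand',0),('low_board',0),('other_shaker',.012),('spice_jar',.012)):
    print(n,[(np.round(r['point']),onz(f,r['point'],z)[0],round(r['conf'],2)) for r in ctrl.landmark_of(f,n)])
```

```text
3.6 [0.4597 0.0591 0.2502] [-0.0009  0.2451  1.6992 -0.0002  1.1975  0.2717]
shaker [(array([288., 179.]), array([0.4636, 0.0533, 0.008 ]), 0.72), (array([245.,  69.]), array([0.4517, 0.1809, 0.008 ]), 0.64)]
ledge [(array([296., 204.]), array([0.4648, 0.0215, 0.008 ]), 0.71)]
stand [(array([299., 200.]), array([0.4694, 0.0232, 0.    ]), 0.67)]
low_board []
other_shaker [(array([312., 349.]), array([ 0.4334, -0.1801,  0.012 ]), 0.67)]
spice_jar []
```

View pics/w1.png

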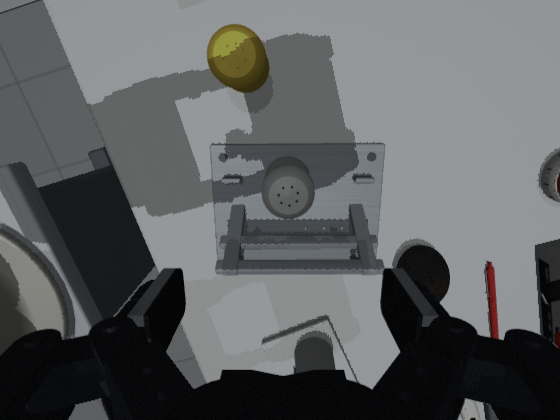

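Run:
```python
import cv2,pickle
f=pickle.load(open('w1.pkl','rb'))
cv2.imwrite('pics/w1c.png',cv2.resize(f['image'][130:290,195:400],None,fx=3.5,fy=3.5,interpolation=2))
```

```text
(no output)
```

View pics/w1c.png

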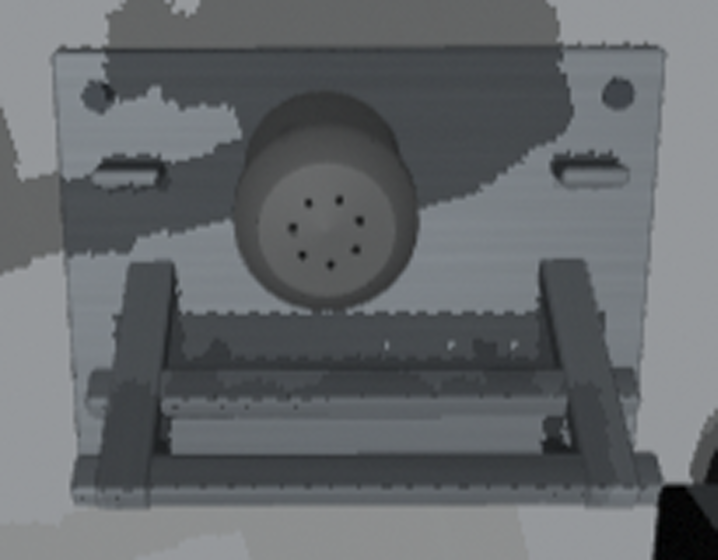

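Run:
```python
from h import *; import pickle
np.set_printoptions(precision=4,suppress=True)
f=pickle.load(open('w1.pkl','rb')); fr=pickle.load(open('f0.pkl','rb')); t=fr['top'];s=fr['side']
Q=lambda pts:[(195+x/3.5,130+y/3.5) for x,y in pts]
W=(f,[(-.1,.07,.008),(.1,.07,.008),(-.075,.031,.026),(.075,.031,.026)],Q([(57,48),(664,48),(127,177),(593,177)]))
x,e=fit([W],[.46,.02,-.27]); print('wrist',x,e)
L=[(.1,.07,.008),(.1,-.08,.008),(-.1,-.08,.008),(-.1,.07,.008)]
T=(t,L,[(303.2,167.7),(347.7,177.7),(331.8,239.1),(287.7,226.8)])
S=(s,[L[0],L[3],L[2]],[(180+a/3,110+b/3) for a,b in [(194,303),(387,350),(432,255)]])
x,e=fit([W,T,S],[.46,.02,-.27]); print('all',x,e)
print('shaker',onz(f,Q([(327,226)]),.094))
print(-f['world_to_cam'][:3,:3].T@f['world_to_cam'][:3,3])
```

```text
wrist [ 0.4667  0.0222 -0.2721] 1.7560080424034084
all [ 0.4663  0.0225 -0.2726] 2.1667586796999103
shaker [[0.4641 0.0561 0.094 ]]
[0.4793 0.1286 0.3933]
```

Run:
```python
from h import *; from bench import ctrl
s=ctrl.get_state()
plan([.464,.0565,.25],tooldown(-.272),s);plan([.464,.0565,.042],tooldown(-.272),s)
```

```text
dp [-0.13  0.47  0.03] ang [ 0.   -0.   -0.08] rows>= 0.07784318721737125
dp [-0.13  0.46 20.83] ang [ 0.   -0.   -0.08] rows>= 3.3344474482050526
```

Call:
send_rows:
  series:
    - {"hand":100,"dp":[-0.1,0.5,4],"angular":[0,0,0]}
    - {"hand":100,"dp":[-0.1,0.5,9],"angular":[0,0,0]}
    - {"hand":100,"dp":[-0.1,0.5,14],"angular":[0,0,0]}
    - {"hand":100,"dp":[-0.1,0.5,18],"angular":[0,0,0]}
    - {"hand":100,"dp":[-0.1,0.5,20.8],"angular":[0,0,0]}
    - {"hand":100,"dp":[-0.1,0.5,20.8],"angular":[0,0,0]}
    - {"hand":100,"dp":[-0.1,0.5,20.8],"angular":[0,0,0]}
    - {"hand":45,"dp":[-0.1,0.5,20.8],"angular":[0,0,0]}
    - {"hand":45,"dp":[-0.1,0.5,20.8],"angular":[0,0,0]}
    - {"hand":45,"dp":[-0.1,0.5,20.8],"angular":[0,0,0]}
    - {"hand":45,"dp":[-0.1,0.5,20.8],"angular":[0,0,0]}
    - {"hand":45,"dp":[-0.1,0.5,20.8],"angular":[0,0,0]}
    - {"hand":45,"dp":[-0.1,0.5,20.8],"angular":[0,0,0]}
  grip_force: 35

```text
t: 5.58
eef_pos: [0.465, 0.0572, 0.0432]
tool_rot: [[0.269, 0.963, 0.002], [0.963, -0.269, 0.0], [0.0, 0.002, -1.0]]
force: [-2.0, 0.2, 15.2]
width: 0.0512
```

Run:
```python
from h import *; import pickle; from bench import ctrl
np.set_printoptions(precision=4,suppress=True)
fr=pickle.load(open('f0.pkl','rb')); t=fr['top'];s=fr['side']
A=[(.13,.049,.012),(.13,-.049,.012),(-.13,.049,.012),(-.13,-.049,.012)] # +x end toward +y world
# low x axis ~ world +y => low y axis ~ world -x
T=(t,[A[1],A[0],A[3],A[2]],[(100+a/2.2,130+b/2.2) for a,b in [(587,160),(598,221),(749,134),(763,199)]])
S=(s,[A[1],A[0],A[3],A[2]],[(180+a/3,110+b/3) for a,b in [(325,182),(412,180),(307,55),(385,55)]])
for o in ([T],[S],[T,S]):
  x,e=fit(o,[.43,-.27,1.6]); print(x,e, 'place',(rz(x[2])@[-.08,0,0])[:2]+x[:2])
st=ctrl.get_state()
plan([.452,-.2,.25],tooldown(.145),st)
```

```text
[ 0.4347 -0.2746  1.7058] 1.7680254092226164 place [ 0.4455 -0.3539]
[ 0.434  -0.2669  1.7121] 1.082814933184622 place [ 0.4453 -0.3461]
[ 0.4343 -0.2721  1.7103] 1.8699055765425499 place [ 0.4455 -0.3513]
dp [-25.11   5.71 -20.68] ang [  0.09  -0.01 -23.93] rows>= 5.283905012808245
```

Run:
```python
from h import *; from bench import ctrl
plan([.4455,-.351,.23],tooldown(.14),ctrl.get_state())
```

```text
dp [-39.83   9.15 -18.68] ang [ 9.000e-02 -1.000e-02 -2.364e+01] rows>= 7.1888498600805155
```

Call:
send_rows:
  series:
    - {"hand":45,"dp":[0,0,-4],"angular":[0,0,0]}
    - {"hand":45,"dp":[0,0,-9],"angular":[0,0,0]}
    - {"hand":45,"dp":[0,0,-14],"angular":[0,0,0]}
    - {"hand":45,"dp":[0,0,-18.7],"angular":[0,0,0]}
    - {"hand":45,"dp":[-5,1.1,-18.7],"angular":[0,0,-3]}
    - {"hand":45,"dp":[-10,2.3,-18.7],"angular":[0,0,-6]}
    - {"hand":45,"dp":[-15,3.4,-18.7],"angular":[0,0,-9]}
    - {"hand":45,"dp":[-20,4.6,-18.7],"angular":[0,0,-12]}
    - {"hand":45,"dp":[-25,5.7,-18.7],"angular":[0,0,-15]}
    - {"hand":45,"dp":[-30,6.9,-18.7],"angular":[0,0,-18]}
    - {"hand":45,"dp":[-35,8,-18.7],"angular":[0,0,-21]}
    - {"hand":45,"dp":[-39.8,9.15,-18.7],"angular":[0,0,-23.6]}
    - {"hand":45,"dp":[-39.8,9.15,-18.7],"angular":[0,0,-23.6]}
    - {"hand":45,"dp":[-39.8,9.15,-18.7],"angular":[0,0,-23.6]}

```text
t: 7.32
eef_pos: [0.4451, -0.3503, 0.2293]
tool_rot: [[-0.138, 0.99, -0.0], [0.99, 0.138, 0.001], [0.001, -0.0, -1.0]]
force: [-0.1, 0.7, -2.1]
width: 0.0507
```

Run:
```python
from h import *; from bench import ctrl; import pickle
np.set_printoptions(precision=4,suppress=True)
s=ctrl.get_state(); print(s['t'],s['eef_pos'],s['joint_pos'],s['width'],s['force'])
f=ctrl.grab_frame('wrist'); pickle.dump(f,open('w2.pkl','wb')); cv2.imwrite('pics/w2.png',f['image'])
g=ctrl.grab_frame('side'); cv2.imwrite('pics/s2.png',g['image'])
g=ctrl.grab_frame('top'); cv2.imwrite('pics/t2.png',g['image'])
cv2.imwrite('pics/t2.png',cv2.resize(g['image'][130:270,330:480],None,fx=4,fy=4,interpolation=2))
for n,z in (('low_board',0),('other_shaker',.012),('spice_jar',.012)):
    print(n,[(np.round(r['point']),onz(f,r['point'],z)[0],round(r['conf'],2)) for r in ctrl.landmark_of(f,n)])
```

```text
7.325 [ 0.4451 -0.3503  0.2293] [-0.7723  0.4135  1.4949  0.0002  1.2339 -0.9109] 0.05072044046409397 [-0.0834  0.6505 -2.1476]
low_board [(array([285., 111.]), array([ 0.4367, -0.2787,  0.    ]), 0.78)]
other_shaker [(array([298.,   7.]), array([ 0.4358, -0.1824,  0.012 ]), 0.78), (array([284.,  79.]), array([ 0.4311, -0.2483,  0.012 ]), 0.52)]
spice_jar [(array([286.,  77.]), array([ 0.4331, -0.2462,  0.012 ]), 0.86)]
```

View pics/w2.png

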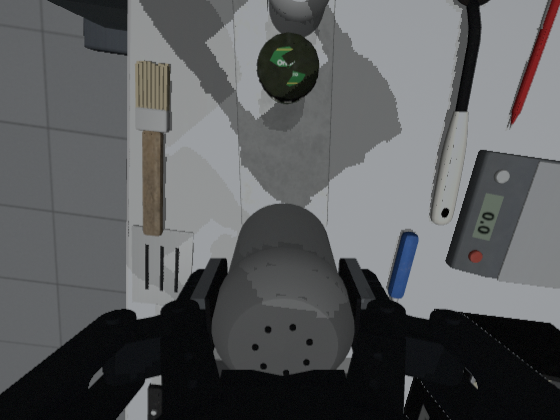

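View pics/t2.png

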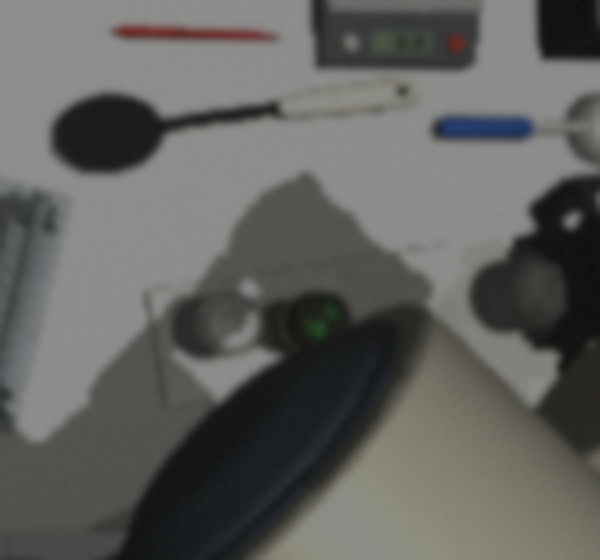

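Run:
```python
from h import *; import pickle
np.set_printoptions(precision=4,suppress=True)
f=pickle.load(open('w2.pkl','rb'))
p=onz(f,[(237,100),(242,215),(333,100),(327,220)],.012);print(p)
a=f['image'][90:240,225:345]; cv2.imwrite('pics/w2c.png',cv2.resize(a,None,fx=4,fy=4,interpolation=2))
```

```text
[[ 0.3865 -0.2745  0.012 ]
 [ 0.4044 -0.3964  0.012 ]
 [ 0.4838 -0.2609  0.012 ]
 [ 0.5004 -0.3889  0.012 ]]
```

View pics/w2c.png

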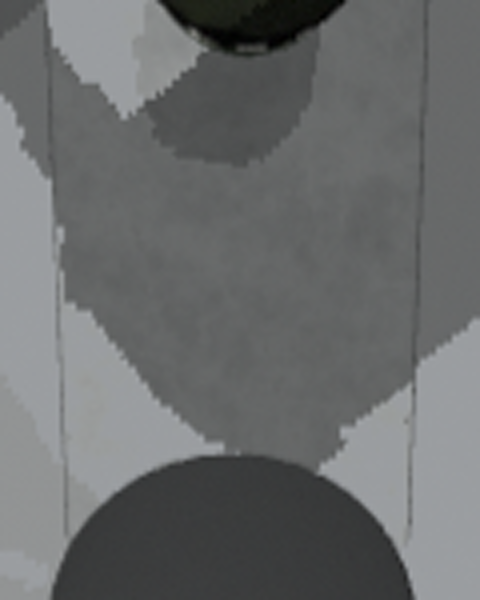

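View pics/s2.png

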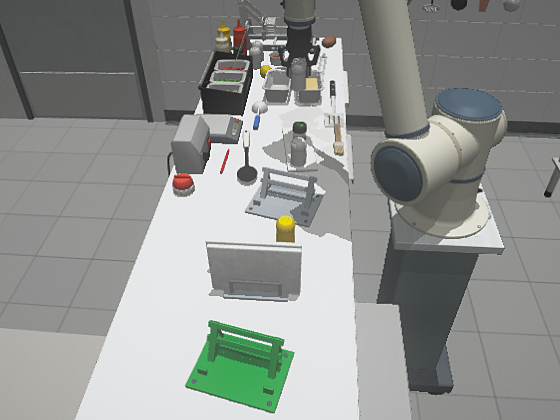

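Call:
send_rows:
  series:
    - {"hand":45,"dp":[0,0.1,4.5],"angular":[0,0,0]}
    - {"hand":45,"dp":[0,0.1,9],"angular":[0,0,0]}
    - {"hand":45,"dp":[0,0.1,13.5],"angular":[0,0,0]}
    - {"hand":45,"dp":[0,0.1,16.5],"angular":[0,0,0]}
    - {"hand":45,"dp":[0,0.1,17.6],"angular":[0,0,0]}
    - {"hand":45,"dp":[0,0.1,17.9],"angular":[0,0,0]}
    - {"hand":45,"dp":[0,0.1,18.1],"angular":[0,0,0]}
    - {"hand":45,"dp":[0,0.1,18.2],"angular":[0,0,0]}
    - {"hand":45,"dp":[0,0.1,18.2],"angular":[0,0,0]}

```text
t: 8.75
eef_pos: [0.4466, -0.3508, 0.0478]
tool_rot: [[-0.139, 0.99, 0.001], [0.99, 0.139, -0.001], [-0.001, 0.001, -1.0]]
force: [-0.1, -0.5, -1.6]
width: 0.0509
```

Call:
send_rows:
  series:
    - {"hand":45,"dp":[0,0,0.1],"angular":[0,0,0]}
    - {"hand":45,"dp":[0,0,0.1],"angular":[0,0,0]}

```text
t: 9.0
eef_pos: [0.4467, -0.3509, 0.0473]
tool_rot: [[-0.139, 0.99, 0.001], [0.99, 0.139, -0.001], [-0.001, 0.001, -1.0]]
force: [-1.9, 2.3, 14.7]
width: 0.0511
```

Run:
```python
from h import *; from bench import ctrl
s=ctrl.get_state(); print(s['eef_pos'],s['force'])
```

```text
[ 0.44669997 -0.35088189  0.04732271] [-1.87973078  2.25527951 14.71924385]
```

Contact. Open, then rise.

Call:
send_rows:
  series:
    - {"hand":65,"dp":[0,0,0],"angular":[0,0,0]}
    - {"hand":80,"dp":[0,0,0],"angular":[0,0,0]}
    - {"hand":90,"dp":[0,0,0],"angular":[0,0,0]}
    - {"hand":95,"dp":[0,0,0],"angular":[0,0,0]}
    - {"hand":95,"dp":[0,0,0],"angular":[0,0,0]}
    - {"hand":95,"dp":[0,0,-3],"angular":[0,0,0]}
    - {"hand":95,"dp":[0,0,-8],"angular":[0,0,0]}
    - {"hand":95,"dp":[0,0,-14],"angular":[0,0,0]}
    - {"hand":95,"dp":[0,0,-20],"angular":[0,0,0]}
    - {"hand":95,"dp":[0,0,-25],"angular":[0,0,0]}
    - {"hand":95,"dp":[0,0,-25],"angular":[0,0,0]}

```text
t: 10.38
eef_pos: [0.4476, -0.3517, 0.3002]
tool_rot: [[-0.139, 0.99, 0.005], [0.99, 0.139, -0.005], [-0.006, 0.004, -1.0]]
force: [0.5, 0.1, -0.7]
width: 0.0813
```

Run:
```python
from h import *; from bench import ctrl; import pickle
np.set_printoptions(precision=4,suppress=True)
s=ctrl.get_state(); print(s['t'],s['eef_pos'],s['joint_pos'],s['width'],s['force'])
f=ctrl.grab_frame('wrist'); cv2.imwrite('pics/w3.png',f['image'])
print([(np.round(r['point']),onz(f,r['point'],.012)[0],round(r['conf'],2)) for r in ctrl.landmark_of(f,'shaker')])
```

```text
10.375 [ 0.4476 -0.3517  0.3002] [-0.7709  0.3507  1.391   0.      1.3928 -0.9102] 0.08128487507367088 [ 0.5305  0.1461 -0.7283]
[(array([279., 167.]), array([ 0.4426, -0.3509,  0.012 ]), 0.77)]
```

View pics/w3.png

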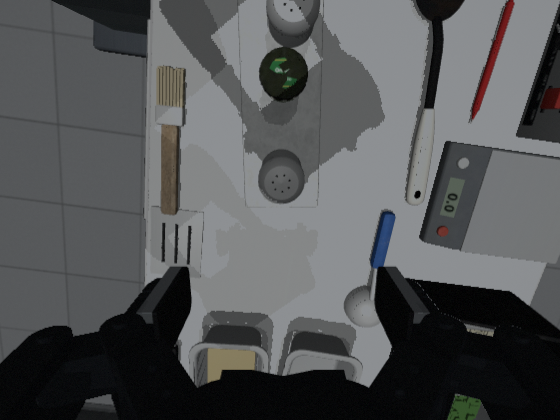

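Run:
```python
from h import *; from bench import ctrl
plan([.53,.345,.31],tooldown(1.571),ctrl.get_state())
```

```text
dp [67.71 17.94 -1.4 ] ang [ 0.000e+00  1.000e-02 -8.203e+01] rows>= 11.210145954086606
```

Call:
send_rows:
  series:
    - {"hand":95,"dp":[11,3,-2],"angular":[0,0,-13]}
    - {"hand":50,"dp":[67.7,17.9,-1.4],"angular":[0,0,-82]}
    - {"hand":50,"dp":[67.7,17.9,-1.4],"angular":[0,0,-82]}
    - {"hand":50,"dp":[67.7,17.9,-1.4],"angular":[0,0,-82]}
    - {"hand":50,"dp":[67.7,17.9,-1.4],"angular":[0,0,-82]}
    - {"hand":50,"dp":[67.7,17.9,-1.4],"angular":[0,0,-82]}
    - {"hand":50,"dp":[67.7,17.9,-1.4],"angular":[0,0,-82]}
    - {"hand":50,"dp":[67.7,17.9,-1.4],"angular":[0,0,-82]}
    - {"hand":50,"dp":[67.7,17.9,-1.4],"angular":[0,0,-82]}
    - {"hand":50,"dp":[67.7,17.9,-1.4],"angular":[0,0,-82]}
    - {"hand":50,"dp":[67.7,17.9,-1.4],"angular":[0,0,-82]}
    - {"hand":50,"dp":[67.7,17.9,-1.4],"angular":[0,0,-82]}
    - {"hand":50,"dp":[67.7,17.9,-1.4],"angular":[0,0,-82]}
    - {"hand":50,"dp":[67.7,17.9,-1.4],"angular":[0,0,-82]}

```text
t: 12.22
eef_pos: [0.5296, 0.3431, 0.3097]
tool_rot: [[-1.0, 0.002, -0.001], [0.002, 1.0, -0.001], [0.001, -0.001, -1.0]]
force: [0.3, 0.0, 1.0]
width: 0.043
```

Run:
```python
from h import *; from bench import ctrl; import pickle
np.set_printoptions(precision=4,suppress=True)
s=ctrl.get_state(); print(s['t'],s['eef_pos'],s['joint_pos'],s['width'],s['force'])
f=ctrl.grab_frame('wrist'); cv2.imwrite('pics/w4.png',f['image']); pickle.dump(f,open('w4.pkl','wb'))
for n,z in (('board_middle',.083),('narrow_board',.057),('rack',0)):
  print(n,[(np.round(r['point']),onz(f,r['point'],z)[0],round(r['conf'],2)) for r in ctrl.landmark_of(f,n)])
g=ctrl.grab_frame('side'); cv2.imwrite('pics/s4.png',cv2.resize(g['image'][100:320,180:360],None,fx=2.7,fy=2.7)); 
g=ctrl.grab_frame('top'); cv2.imwrite('pics/t4.png',g['image'])
```

```text
12.225 [0.5296 0.3431 0.3097] [ 0.4805  0.4432  1.2142 -0.0004  1.4855 -1.0888] 0.043048566093846136 [0.2716 0.042  1.0381]
board_middle [(array([294., 164.]), array([0.5121, 0.3552, 0.083 ]), 0.6)]
narrow_board [(array([245., 171.]), array([0.5241, 0.2972, 0.057 ]), 0.83)]
rack [(array([269., 152.]), array([0.5083, 0.3232, 0.    ]), 0.93)]
```

View pics/w4.png

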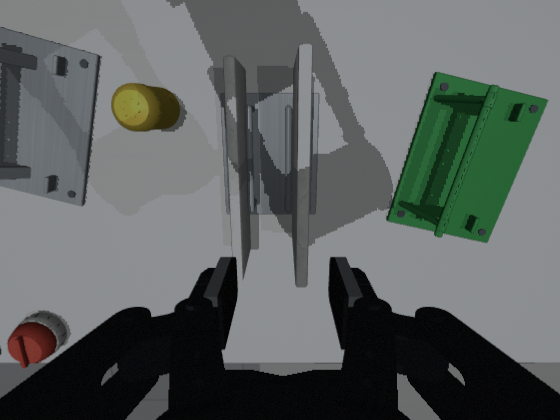

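View pics/s4.png

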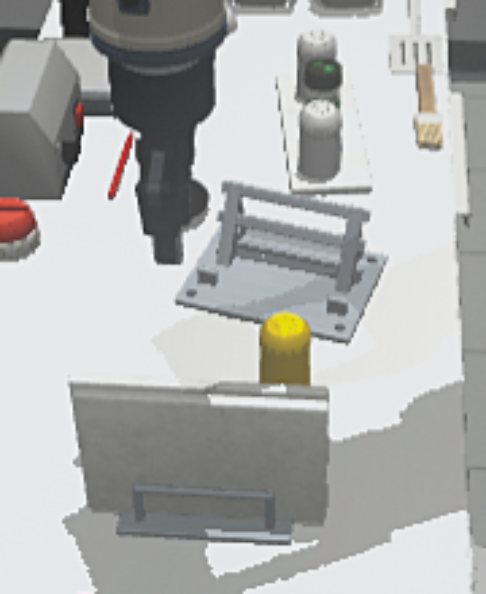

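Run:
```python
import cv2,pickle
f=pickle.load(open('w4.pkl','rb'))
a=f['image'][35:295,215:325]; cv2.imwrite('pics/w4c.png',cv2.resize(a,None,fx=4,fy=2.3,interpolation=2))
```

```text
(no output)
```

View pics/w4c.png

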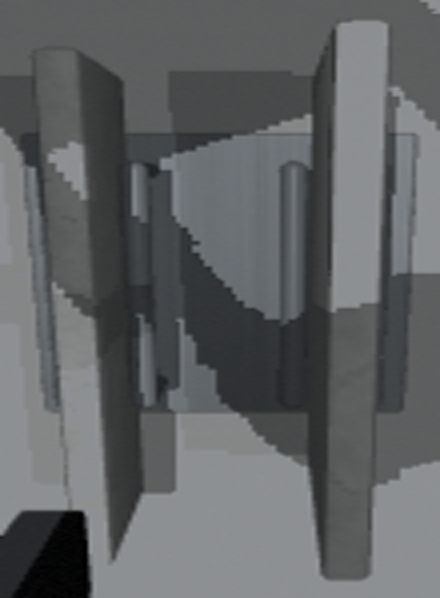

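Run:
```python
from h import *; import pickle
np.set_printoptions(precision=4,suppress=True)
f=pickle.load(open('w4.pkl','rb'))
Q=lambda pts:[(215+x/4,35+y/2.3) for x,y in pts]
p=onz(f,Q([(337,24),(388,26),(326,577),(370,577)]),.158);print(p,p.mean(0))
a=(p[:2].mean(0));b=p[2:].mean(0);print(b-a,np.arctan2(*(b-a)[1::-1]))
```

```text
[[0.4055 0.3556 0.158 ]
 [0.4061 0.3658 0.158 ]
 [0.6206 0.3557 0.158 ]
 [0.6206 0.3665 0.158 ]] [0.5132 0.3609 0.158 ]
[0.2149 0.0004 0.    ] 0.0017879242107525898
```

Run:
```python
from h import *; from bench import ctrl
s=ctrl.get_state()
plan([.513,.3607,.120],tooldown(1.5725),s)
```

```text
dp [ 1.7   1.66 19.06] ang [ 0.01  0.02 -0.17] rows>= 3.072407383073103
```

Call:
send_rows:
  series:
    - {"hand":50,"dp":[1.7,1.7,2],"angular":[0,0,0]}
    - {"hand":50,"dp":[1.7,1.7,7],"angular":[0,0,0]}
    - {"hand":50,"dp":[1.7,1.7,11],"angular":[0,0,0]}
    - {"hand":50,"dp":[1.7,1.7,11],"angular":[0,0,0]}

```text
t: 13.02
eef_pos: [0.5114, 0.3607, 0.198]
tool_rot: [[-1.0, 0.001, -0.005], [0.001, 1.0, -0.003], [0.005, -0.003, -1.0]]
force: [-0.3, 0.2, 1.0]
width: 0.0428
```

Run:
```python
from h import *; from bench import ctrl; import pickle
np.set_printoptions(precision=4,suppress=True)
s=ctrl.get_state(); print(s['t'],s['eef_pos'],s['width'],s['force'])
f=ctrl.grab_frame('wrist'); cv2.imwrite('pics/w5.png',f['image']); pickle.dump(f,open('w5.pkl','wb'))
```

```text
13.025 [0.5114 0.3607 0.198 ] 0.04275875608629343 [-0.2973  0.2362  0.988 ]
```

View pics/w5.png

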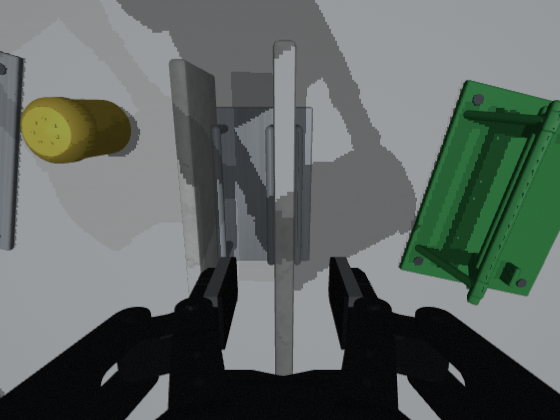

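Run:
```python
from h import *; import pickle
f=pickle.load(open('w5.pkl','rb'))
print(onz(f,[(275.5,42),(296,42),(276,372),(294,372)],.158))
```

```text
[[0.40496731 0.3562591  0.158     ]
 [0.40497622 0.36646567 0.158     ]
 [0.60401809 0.35537117 0.158     ]
 [0.6039814  0.36732959 0.158     ]]
```

Call:
send_rows:
  series:
    - {"hand":50,"dp":[-0.1,0,4],"angular":[0,0,0]}
    - {"hand":50,"dp":[-0.1,0,7.8],"angular":[0,0,0]}
    - {"hand":50,"dp":[-0.1,0,7.8],"angular":[0,0,0]}
    - {"hand":8,"dp":[-0.1,0,7.8],"angular":[0,0,0]}
    - {"hand":8,"dp":[-0.1,0,7.8],"angular":[0,0,0]}
    - {"hand":8,"dp":[-0.1,0,7.8],"angular":[0,0,0]}
    - {"hand":8,"dp":[-0.1,0,7.8],"angular":[0,0,0]}
    - {"hand":8,"dp":[-0.1,0,7.8],"angular":[0,0,0]}
    - {"hand":8,"dp":[-0.1,0,7.8],"angular":[0,0,0]}
  grip_force: 60

```text
t: 14.2
eef_pos: [0.515, 0.3621, 0.1249]
tool_rot: [[-1.0, 0.0, 0.003], [0.0, 1.0, 0.001], [-0.003, 0.001, -1.0]]
force: [-0.3, -2.7, 10.8]
width: 0.0108
```

Call:
send_rows:
  series:
    - {"hand":8,"dp":[0,0,-2],"angular":[0,0,0]}
    - {"hand":8,"dp":[0,0,-5],"angular":[0,0,0]}
    - {"hand":8,"dp":[0,0,-9],"angular":[0,0,0]}
    - {"hand":8,"dp":[0,0,-13],"angular":[0,0,0]}
    - {"hand":8,"dp":[0,0,-17],"angular":[0,0,0]}
    - {"hand":8,"dp":[0,0,-20],"angular":[0,0,0]}
    - {"hand":8,"dp":[0,0,-20],"angular":[0,0,0]}
    - {"hand":8,"dp":[0,0,-20],"angular":[0,0,0]}

```text
t: 15.2
eef_pos: [0.5132, 0.3613, 0.3212]
tool_rot: [[-1.0, 0.0, -0.001], [0.0, 1.0, -0.001], [0.001, -0.001, -1.0]]
force: [0.2, -0.9, -6.6]
width: 0.0108
```

```bash
cat > st.py <<'E'
from h import *
SP=np.array([.4665,.0225,0]); SY=-.272; A=np.deg2rad(28)
Rs=rz(SY); xs,ys=Rs[:,0],Rs[:,1]; zz=np.array([0,0,1.])
def tgt(off_n,off_u,d=.1169,tilt=A,Y=0.0,X=0.0):
    n=np.cos(tilt)*ys+np.sin(tilt)*zz; u=-np.sin(tilt)*ys+np.cos(tilt)*zz
    R=np.c_[np.cross(n,-u),n,-u]
    foot=SP+zz*.008+Y*ys+X*xs   # back-lower edge
    p=foot+.006*n+d*u+off_n*n+off_u*u
    return p,R
E
python3 - <<'E'
from st import *; from bench import ctrl
np.set_printoptions(precision=4,suppress=True)
s=ctrl.get_state(); print(s['t'],s['eef_pos'],s['width'],s['force'],s['joint_pos'])
print(tgt(0,0)); 
for a in ((.006,.15),(.006,.02),(0.006,.003)):
  p,R=tgt(*a); print(p); plan(p,R,s)
E
```

```text
15.2 [0.5132 0.3613 0.3212] 0.010814959340204239 [ 0.2075 -0.8687 -6.6157] [ 0.5184  0.4308  1.2042  0.      1.508  -1.052 ]
(array([ 0.4532, -0.0253,  0.114 ]), array([[-0.9632,  0.2372,  0.1261],
       [ 0.2687,  0.8505,  0.4522],
       [-0.    ,  0.4695, -0.8829]]))
[ 0.4357 -0.088   0.2493]
dp [  7.72 -44.93   7.24] ang [-27.88  -3.87  15.23] rows>= 7.385418678695714
[ 0.4521 -0.0292  0.1345]
dp [  6.07 -39.04  18.71] ang [-27.88  -3.87  15.23] rows>= 6.994495991197105
[ 0.4542 -0.0215  0.1195]
dp [  5.85 -38.27  20.21] ang [-27.88  -3.87  15.23] rows>= 6.987675397058062
```

Call:
send_rows:
  series:
    - {"hand":8,"dp":[0.4,-2.5,0],"angular":[0,0,0]}
    - {"hand":8,"dp":[1.2,-7,0],"angular":[-3,-0.4,1.6]}
    - {"hand":8,"dp":[2,-12,0],"angular":[-6,-0.8,3.2]}
    - {"hand":8,"dp":[2.9,-17,0],"angular":[-9,-1.2,4.9]}
    - {"hand":8,"dp":[3.8,-22,0],"angular":[-12,-1.6,6.5]}
    - {"hand":8,"dp":[4.6,-27,1],"angular":[-15,-2.1,8.2]}
    - {"hand":8,"dp":[5.5,-32,2.5],"angular":[-18,-2.5,9.8]}
    - {"hand":8,"dp":[6.4,-37,4],"angular":[-21,-2.9,11.5]}
    - {"hand":8,"dp":[7.2,-42,5.5],"angular":[-24,-3.3,13.1]}
    - {"hand":8,"dp":[7.7,-44.9,6.5],"angular":[-27,-3.7,14.7]}
    - {"hand":8,"dp":[7.7,-44.9,7.2],"angular":[-27.9,-3.9,15.2]}
    - {"hand":8,"dp":[7.7,-44.9,7.2],"angular":[-27.9,-3.9,15.2]}
    - {"hand":8,"dp":[7.7,-44.9,7.2],"angular":[-27.9,-3.9,15.2]}

```text
t: 16.82
eef_pos: [0.4365, -0.0864, 0.2503]
tool_rot: [[-0.964, 0.235, 0.127], [0.267, 0.851, 0.453], [-0.001, 0.47, -0.882]]
force: [0.1, 0.8, -5.4]
width: 0.0115
```

Run:
```python
from st import *; from bench import ctrl; import pickle
np.set_printoptions(precision=4,suppress=True)
s=ctrl.get_state(); print(s['t'],s['eef_pos'],s['width'],s['force'],s['joint_pos']); print(s['tool_rot'])
fs={}
for n in ('side','top','wrist'):
    f=ctrl.grab_frame(n); fs[n]=f; cv2.imwrite(f'pics/{n}6.png',f['image'])
pickle.dump((fs,s),open('f6.pkl','wb'))
g=fs['side']['image'][110:320,180:360]; cv2.imwrite('pics/side6c.png',cv2.resize(g,None,fx=2.8,fy=2.8,interpolation=2))
plan(*tgt(.006,.02),s)
```

```text
16.825 [ 0.4365 -0.0864  0.2503] 0.01152522623802049 [ 0.0597  0.8425 -5.3949] [-0.6738  0.2895  1.7623  0.4632  1.3228 -2.1437]
[[-0.9637  0.2349  0.1268]
 [ 0.2669  0.8506  0.453 ]
 [-0.0014  0.4704 -0.8824]]
dp [ 0.04 -0.21 13.01] ang [0.06 0.02 0.13] rows>= 2.0818099780138333
```

View pics/side6c.png

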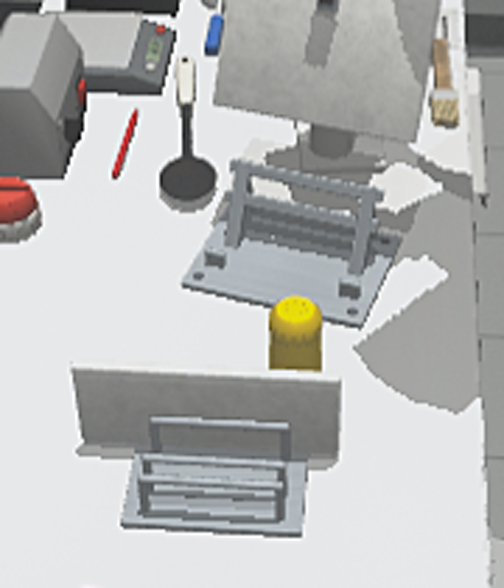

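View pics/wrist6.png

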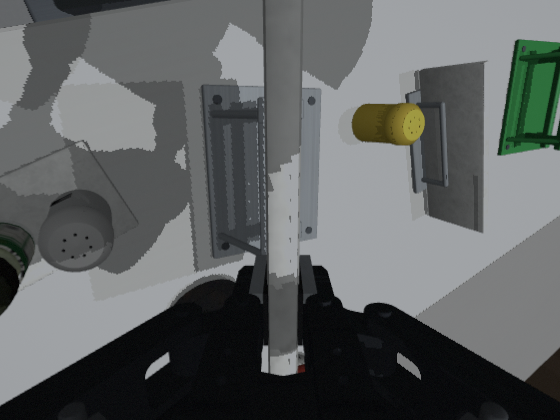

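View pics/top6.png

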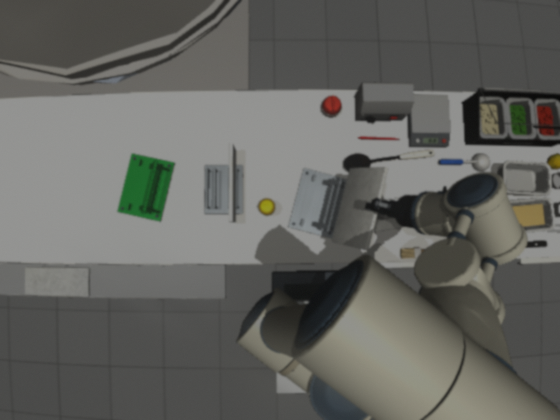

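Run:
```python
from st import *; import pickle
np.set_printoptions(precision=1,suppress=True)
fs,s=pickle.load(open('f6.pkl','rb'))
R=s['tool_rot'];p=s['eef_pos']; d=.1169
# local tool: x along length, y=n front, z toward bottom
C=np.array([[-.11,.006,d],[.11,.006,d],[-.11,-.006,d],[.11,-.006,d],[-.11,.006,d-.15],[.11,.006,d-.15]])@R.T+p
q=proj(fs['side'],C); print((q-[180,110])*2.8); print(q); print(proj(fs['top'],C))
im=fs['side']['image'].copy(); im=cv2.resize(im[70:230,200:360],None,fx=4,fy=4,interpolation=2)
for a in q: cv2.circle(im,tuple(int(v) for v in ((a-[200,70])*4)),3,(0,0,255),1)
cv2.imwrite('pics/ov.png',im)
im=cv2.resize(fs['top']['image'][140:270,280:420],None,fx=4,fy=4,interpolation=2)
for a in proj(fs['top'],C): cv2.circle(im,tuple(int(v) for v in ((a-[280,140])*4)),3,(0,0,255),1)
cv2.imwrite('pics/ovt.png',im)
```

```text
[[207.7 104.1]
 [410.3 144.4]
 [211.7 103.2]
 [412.8 143.2]
 [228.6 -40.4]
 [437.4  -5.4]]
[[254.2 147.2]
 [326.5 161.6]
 [255.6 146.9]
 [327.4 161.1]
 [261.6  95.6]
 [336.2 108.1]]
[[348.7 166.9]
 [330.  240.6]
 [351.8 168.1]
 [333.3 241.5]
 [385.  165.6]
 [364.5 249.2]]
```

View pics/ov.png

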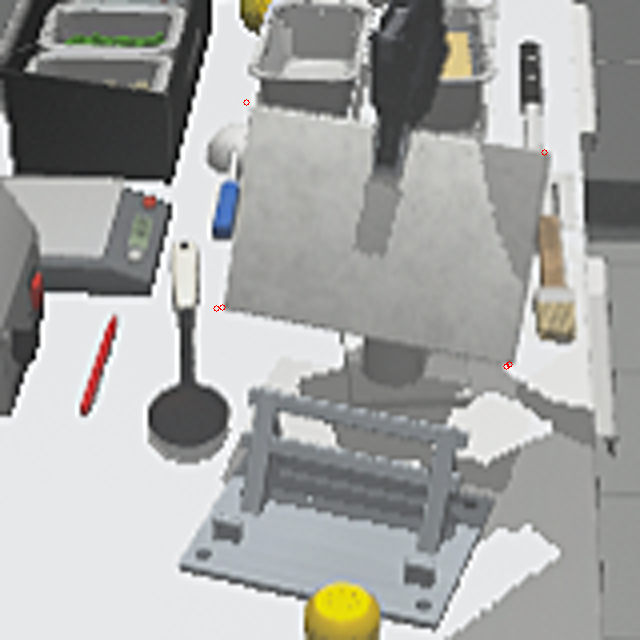

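View pics/ovt.png

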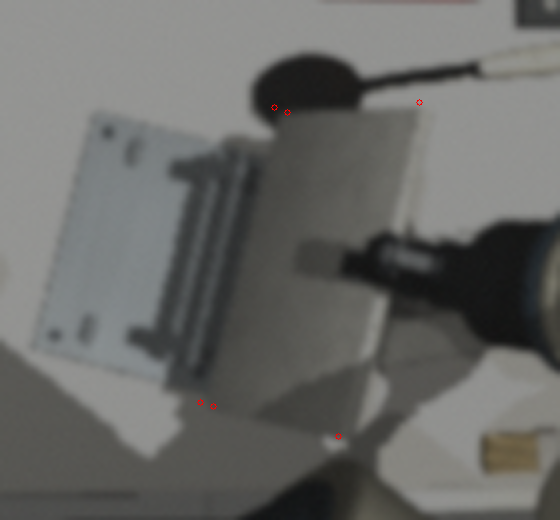

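Call:
send_rows:
  series:
    - {"hand":8,"dp":[-0.3,0,2],"angular":[0,0,0]}
    - {"hand":8,"dp":[-0.3,0,5],"angular":[0,0,0]}
    - {"hand":8,"dp":[-0.3,0,8],"angular":[0,0,0]}
    - {"hand":8,"dp":[-0.3,0,10.5],"angular":[0,0,0]}
    - {"hand":8,"dp":[-0.3,0,12],"angular":[0,0,0]}
    - {"hand":8,"dp":[-0.3,0,12.5],"angular":[0,0,0]}
    - {"hand":8,"dp":[-0.3,0,12.5],"angular":[0,0,0]}

```text
t: 17.85
eef_pos: [0.4556, -0.0313, 0.1403]
tool_rot: [[-0.964, 0.235, 0.128], [0.268, 0.85, 0.453], [-0.002, 0.471, -0.882]]
force: [-0.1, 0.3, -5.6]
width: 0.0111
```

```bash
cat > look.py <<'E'
import sys
from st import *; from bench import ctrl; import pickle
np.set_printoptions(precision=4,suppress=True)
k=sys.argv[1]
s=ctrl.get_state(); print(s['t'],s['eef_pos'],s['width'],s['force']); print(s['tool_rot'])
fs={}
for n in ('side','top','wrist'):
    f=ctrl.grab_frame(n); fs[n]=f
pickle.dump((fs,s),open(f'f{k}.pkl','wb'))
cv2.imwrite(f'pics/side{k}.png',cv2.resize(fs['side']['image'][100:240,220:360],None,fx=5,fy=4.2,interpolation=2))
cv2.imwrite(f'pics/top{k}.png',cv2.resize(fs['top']['image'][150:260,270:390],None,fx=5,fy=5,interpolation=2))
cv2.imwrite(f'pics/wrist{k}.png',fs['wrist']['image'])
for o in ((0.006,0),(0,0)): plan(*tgt(*o),s)
E
python3 look.py 7
```

```text
17.85 [ 0.4556 -0.0313  0.1403] 0.011088545058590587 [-0.1215  0.2739 -5.553 ]
[[-0.9635  0.2352  0.1277]
 [ 0.2676  0.8504  0.453 ]
 [-0.0021  0.4707 -0.8823]]
dp [ 0.4  -0.18  2.56] ang [0.08 0.07 0.11] rows>= 0.41563809532737467
dp [ 0.4  -0.78  2.56] ang [0.08 0.07 0.11] rows>= 0.43276224774868266
```

View pics/side7.png

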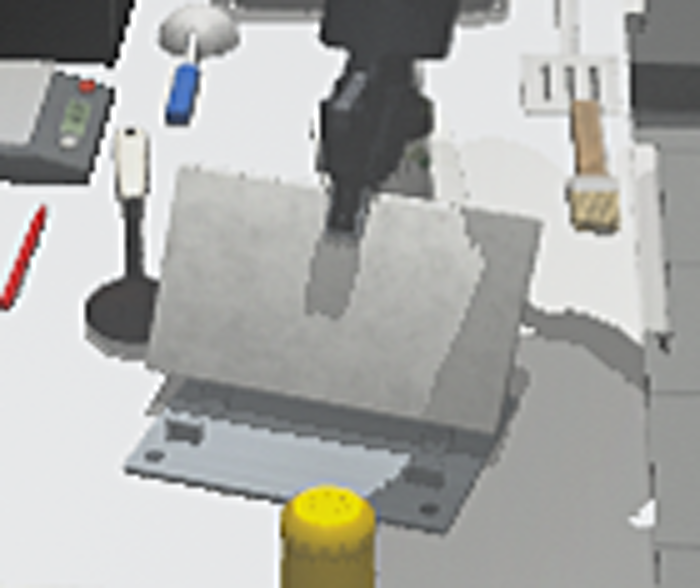

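View pics/top7.png

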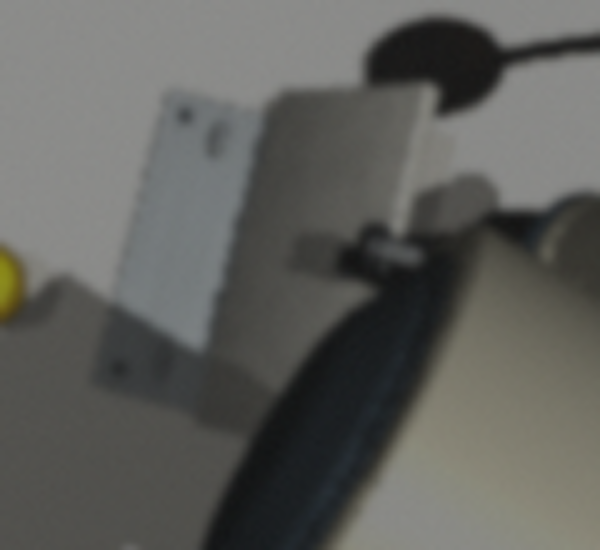

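View pics/wrist7.png

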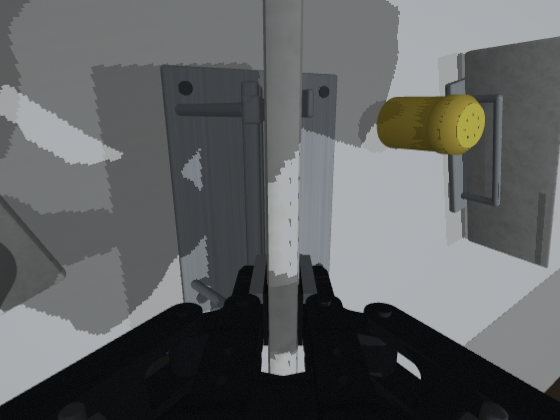

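Run:
```python
from st import *; import pickle
np.set_printoptions(precision=4,suppress=True)
fs,s=pickle.load(open('f7.pkl','rb'))
R=s['tool_rot'];p=s['eef_pos']; d=.1169
C=np.array([[-.11,.006,d],[.11,.006,d],[-.11,.006,d-.15],[.11,.006,d-.15]])@R.T+p
loc=lambda P:(P-SP)@Rs
print('pred',loc(C))
f=fs['side']
px=lambda L:[(220+x/5,100+y/4.2) for x,y in L]
print('obs bottom',loc(onz(f,px([(148,368),(496,436)]),C[0,2])),'top',loc(onz(f,px([(178,168),(542,220)]),C[2,2])))
print('plate',loc(onz(f,px([(125,468),(445,532)]),.008)))
f=fs['top'];px=lambda L:[(270+x/5,150+y/5) for x,y in L]
print('top cam: plate',loc(onz(f,px([(167,90),(97,382)]),.008)),'topR corner',loc(onz(f,px([(428,82)]),C[2,2])),'botR',loc(onz(f,px([(280,95)]),C[0,2])))
```

```text
pred [[ 0.1141  0.0057  0.0402]
 [-0.1059  0.0054  0.0397]
 [ 0.1139 -0.0649  0.1725]
 [-0.1061 -0.0652  0.1721]]
obs bottom [[ 0.1078  0.0023  0.0402]
 [-0.1105  0.0051  0.0402]] top [[ 0.1072 -0.0578  0.1725]
 [-0.1099 -0.0662  0.1725]]
plate [[ 0.0945  0.0738  0.008 ]
 [-0.1023  0.0738  0.008 ]]
top cam: plate [[ 0.098   0.0696  0.008 ]
 [-0.0976  0.0649  0.008 ]] topR corner [[ 0.1122 -0.068   0.1725]] botR [[0.108  0.0002 0.0402]]
```

Call:
send_rows:
  series:
    - {"hand":8,"dp":[0,-0.1,0.7],"angular":[0,0,0]}
    - {"hand":8,"dp":[0,-0.1,1.4],"angular":[0,0,0]}
    - {"hand":8,"dp":[0,-0.2,1.9],"angular":[0,0,0]}
    - {"hand":8,"dp":[0,-0.2,2.2],"angular":[0,0,0]}
    - {"hand":8,"dp":[0,-0.2,2.3],"angular":[0,0,0]}
    - {"hand":8,"dp":[0,-0.2,2.3],"angular":[0,0,0]}

```text
t: 18.75
eef_pos: [0.4579, -0.0228, 0.1188]
tool_rot: [[-0.963, 0.236, 0.128], [0.268, 0.85, 0.453], [-0.002, 0.471, -0.882]]
force: [0.6, 0.2, -5.9]
width: 0.0111
```

Call:
send_rows:
  series:
    - {"hand":8,"dp":[0,0,0.15],"angular":[0,0,0]}
    - {"hand":8,"dp":[0,0,0.25],"angular":[0,0,0]}
    - {"hand":8,"dp":[0,0,0.25],"angular":[0,0,0]}

```text
t: 19.12
eef_pos: [0.4582, -0.0215, 0.1165]
tool_rot: [[-0.963, 0.236, 0.128], [0.268, 0.85, 0.453], [-0.002, 0.471, -0.882]]
force: [0.0, 0.8, -6.6]
width: 0.0114
```

Call:
send_rows:
  series:
    - {"hand":8,"dp":[0,0,0.1],"angular":[0,0,0]}
    - {"hand":8,"dp":[0,0,0.2],"angular":[0,0,0]}
    - {"hand":8,"dp":[0,0,0.2],"angular":[0,0,0]}

```text
t: 19.5
eef_pos: [0.4584, -0.0206, 0.1147]
tool_rot: [[-0.963, 0.236, 0.128], [0.268, 0.85, 0.453], [-0.001, 0.471, -0.882]]
force: [0.2, -1.0, -6.0]
width: 0.0114
```

Call:
send_rows:
  series:
    - {"hand":8,"dp":[0,0,0.1],"angular":[0,0,0]}
    - {"hand":8,"dp":[0,0,0.15],"angular":[0,0,0]}
    - {"hand":8,"dp":[0,0,0.15],"angular":[0,0,0]}

```text
t: 19.88
eef_pos: [0.4587, -0.0203, 0.114]
tool_rot: [[-0.963, 0.235, 0.128], [0.268, 0.85, 0.453], [-0.002, 0.471, -0.882]]
force: [-6.0, -7.4, 13.2]
width: 0.0112
```

```bash
python3 look.py 8
```

```text
19.875 [ 0.4587 -0.0203  0.114 ] 0.011243747410529638 [-5.9729 -7.4475 13.1889]
[[-0.9634  0.2355  0.1283]
 [ 0.2681  0.8503  0.4529]
 [-0.0025  0.4707 -0.8823]]
dp [ 0.4   0.05 -0.3 ] ang [0.08 0.11 0.09] rows>= 0.08022852215952826
dp [ 0.4  -0.55 -0.3 ] ang [0.08 0.11 0.09] rows>= 0.1191002324007704
```

View pics/wrist8.png

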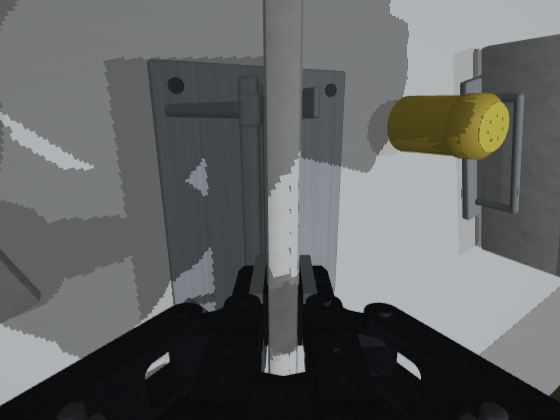

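View pics/side8.png

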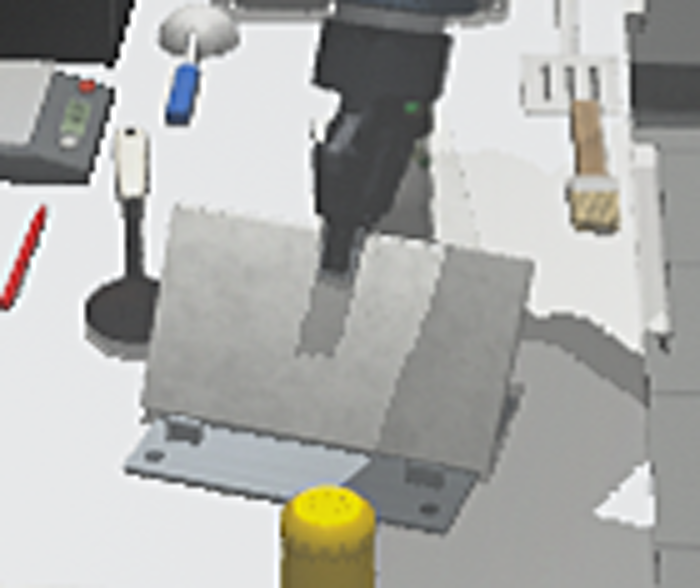

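Call:
send_rows:
  series:
    - {"hand":8,"dp":[0,0,-0.3],"angular":[0,0,0]}
    - {"hand":8,"dp":[0,-0.2,-0.3],"angular":[0,0,0]}
    - {"hand":8,"dp":[0,-0.4,-0.3],"angular":[0,0,0]}
    - {"hand":8,"dp":[0,-0.4,-0.3],"angular":[0,0,0]}

```text
t: 20.52
eef_pos: [0.4573, -0.0247, 0.1141]
tool_rot: [[-0.963, 0.236, 0.128], [0.268, 0.85, 0.453], [-0.001, 0.471, -0.882]]
force: [0.2, 1.4, -5.8]
width: 0.0109
```

Run:
```python
from st import *; from bench import ctrl
np.set_printoptions(precision=4,suppress=True)
s=ctrl.get_state(); print(s['t'],s['eef_pos'],s['force'],'tool',s['force']@s['tool_rot']); plan(*tgt(0,0),s)
```

```text
20.525 [ 0.4573 -0.0247  0.1141] [ 0.2156  1.4299 -5.8272] tool [ 0.1836 -1.4789  5.816 ]
dp [ 0.38 -0.15 -0.07] ang [0.1  0.06 0.05] rows>= 0.06613521357376297
```

Call:
send_rows:
  series:
    - {"hand":8,"dp":[0,-0.1,0],"angular":[0,0,0]}
    - {"hand":8,"dp":[0,-0.2,0],"angular":[0,0,0]}
    - {"hand":8,"dp":[0,-0.2,0],"angular":[0,0,0]}

```text
t: 20.9
eef_pos: [0.4571, -0.0254, 0.1138]
tool_rot: [[-0.963, 0.236, 0.128], [0.268, 0.849, 0.455], [-0.001, 0.473, -0.881]]
force: [6.0, 12.7, 2.6]
width: 0.0113
```

Run:
```python
from st import *; from bench import ctrl
np.set_printoptions(precision=4,suppress=True)
s=ctrl.get_state(); print(s['t'],s['eef_pos'],s['force'],'tool',s['force']@s['tool_rot'],s['wrist_torque']@s['tool_rot']); plan(*tgt(0,0),s)
```

```text
20.9 [ 0.4571 -0.0254  0.1138] [ 5.9716 12.7207  2.6259] tool [-2.341  13.4492  4.2439] [-2.3005 -0.3949 -0.0499]
dp [ 0.38 -0.07 -0.06] ang [0.23 0.06 0.04] rows>= 0.06258264070035556
```

Call:
send_rows:
  series:
    - {"hand":8,"dp":[0,0.05,0.1],"angular":[0,0,0]}
    - {"hand":8,"dp":[0,0.05,0.1],"angular":[0,0,0]}

```text
t: 21.15
eef_pos: [0.4573, -0.0251, 0.1135]
tool_rot: [[-0.963, 0.235, 0.128], [0.268, 0.849, 0.454], [-0.002, 0.472, -0.882]]
force: [-1.4, 3.1, 14.9]
width: 0.0111
```

Run:
```python
from st import *; from bench import ctrl
np.set_printoptions(precision=4,suppress=True)
s=ctrl.get_state(); print(s['t'],s['eef_pos'],s['force'],'tool',s['force']@s['tool_rot'],s['wrist_torque']@s['tool_rot']); plan(*tgt(0,0),s)
```

```text
21.15 [ 0.4573 -0.0251  0.1135] [-1.3989  3.0728 14.9385] tool [  2.1394   9.3343 -11.9521] [-1.572   0.3251 -0.1258]
dp [ 0.4  -0.09 -0.11] ang [0.17 0.1  0.08] rows>= 0.06716037917320783
```

Call:
send_rows:
  series:
    - {"hand":8,"dp":[0,0,0],"angular":[0,0,0]}
    - {"hand":16,"dp":[0,0,0],"angular":[0,0,0]}
    - {"hand":20,"dp":[0,0,0],"angular":[0,0,0]}
    - {"hand":30,"dp":[0,0,0],"angular":[0,0,0]}
    - {"hand":40,"dp":[0,0,0],"angular":[0,0,0]}
    - {"hand":40,"dp":[0,0,0],"angular":[0,0,0]}
  grip_force: 20

```text
t: 21.9
eef_pos: [0.4571, -0.0256, 0.1126]
tool_rot: [[-0.963, 0.236, 0.128], [0.268, 0.85, 0.453], [-0.002, 0.471, -0.882]]
force: [0.4, -0.4, 0.7]
width: 0.0342
```

```bash
python3 look.py 9
```

```text
21.9 [ 0.4571 -0.0256  0.1126] 0.03420673258850905 [ 0.3805 -0.3567  0.7247]
[[-0.9634  0.2359  0.1276]
 [ 0.2682  0.8501  0.4532]
 [-0.0016  0.4708 -0.8822]]
dp [ 0.39  0.6  -0.16] ang [0.09 0.07 0.06] rows>= 0.11719991403096401
dp [ 0.39  0.   -0.16] ang [0.09 0.07 0.06] rows>= 0.06693495172796866
```

View pics/wrist9.png

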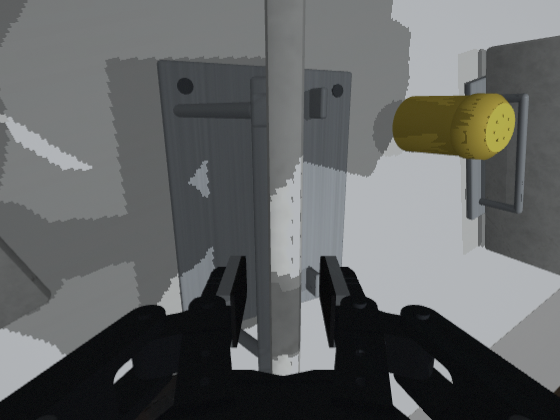

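View pics/side9.png

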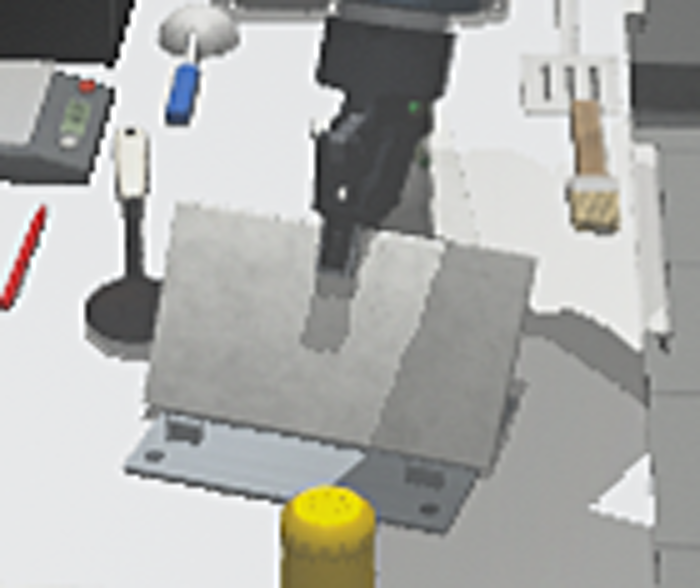

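Call:
send_rows:
  series:
    - {"hand":40,"dp":[0,0,-1.5],"angular":[0,0,0]}
    - {"hand":40,"dp":[0,0,-4],"angular":[0,0,0]}
    - {"hand":40,"dp":[0,0,-8],"angular":[0,0,0]}
    - {"hand":40,"dp":[0,0,-13],"angular":[0,0,0]}
    - {"hand":40,"dp":[0,0,-17],"angular":[0,0,0]}
    - {"hand":40,"dp":[0,0,-17],"angular":[0,0,0]}
    - {"hand":40,"dp":[0,0,-17],"angular":[0,0,0]}

```text
t: 22.92
eef_pos: [0.435, -0.1025, 0.2626]
tool_rot: [[-0.963, 0.236, 0.128], [0.269, 0.85, 0.453], [-0.001, 0.471, -0.882]]
force: [-1.3, 0.3, 0.4]
width: 0.034
```

```bash
python3 look.py 10
python3 - <<'E'
import pickle,cv2
fs,s=pickle.load(open('f10.pkl','rb')); cv2.imwrite('pics/top10f.png',fs['top']['image']);cv2.imwrite('pics/side10f.png',fs['side']['image'])
E
```

```text
22.925 [ 0.435  -0.1025  0.2626] 0.0340425414625476 [-1.2643  0.2872  0.3878]
[[-0.9632  0.2364  0.1276]
 [ 0.2687  0.8501  0.453 ]
 [-0.0014  0.4706 -0.8823]]
dp [ 0.34  0.61 16.84] ang [0.07 0.07 0.04] rows>= 2.6968458600095113
dp [ 0.34  0.01 16.84] ang [0.07 0.07 0.04] rows>= 2.694964850356023
```

View pics/wrist10.png

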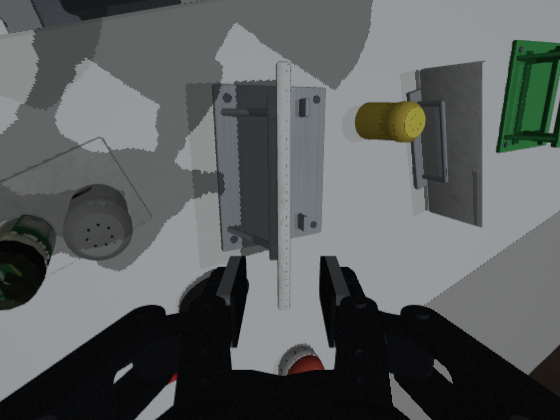

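View pics/side10.png

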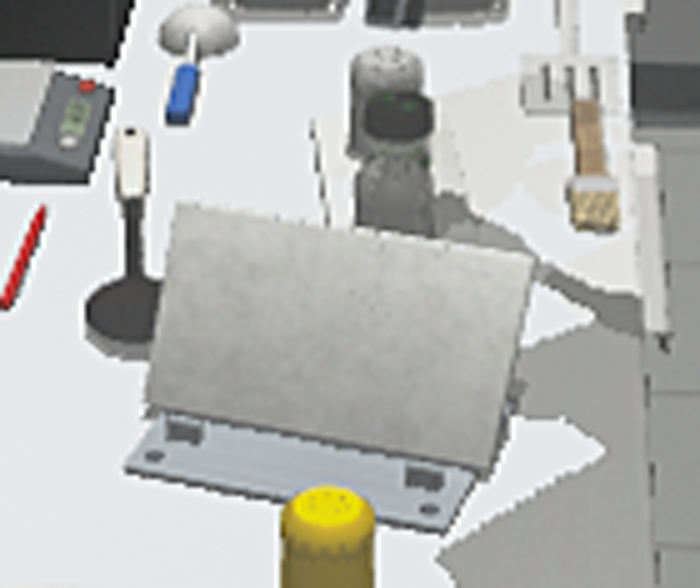

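View pics/top10f.png

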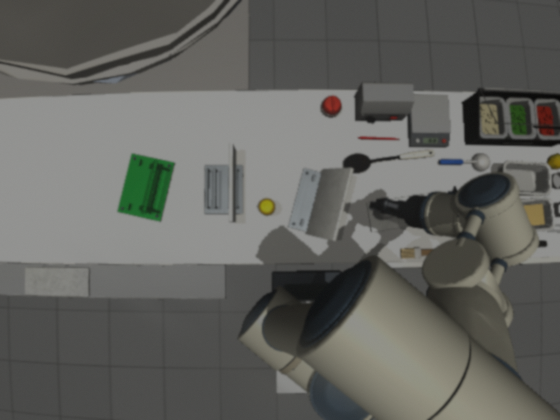

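View pics/side10f.png

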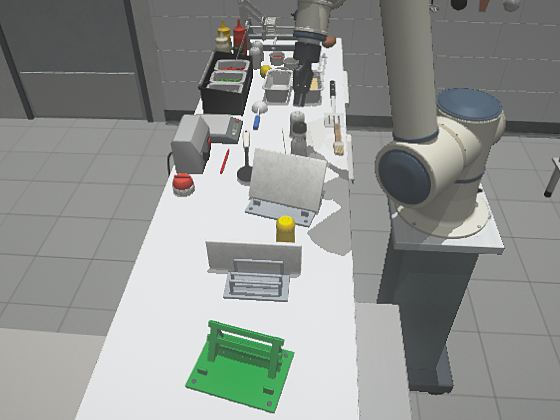

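Run:
```python
from st import *; import pickle
np.set_printoptions(precision=4,suppress=True)
fs,s=pickle.load(open('f10.pkl','rb'))
loc=lambda P:(P-SP)@Rs
f=fs['wrist']; zt=.008+.15*np.cos(A)+.003
print('top edge',loc(onz(f,[(285,62),(284,310)],zt)),'exp y',-.15*np.sin(A)+.006)
print('plate',loc(onz(f,[(216,85),(326,87),(324,236),(220,252)],.008)))
px=lambda L:[(220+x/5,100+y/4.2) for x,y in L]
print('side bottom',loc(onz(fs['side'],px([(148,405),(490,474)]),.0136)),'plate',loc(onz(fs['side'],px([(125,468),(445,532)]),.008)))
```

```text
top edge [[-0.1063 -0.0639  0.1434]
 [ 0.1108 -0.0644  0.1434]] exp y -0.06442073441788361
plate [[-0.098  -0.0768  0.008 ]
 [-0.1006  0.0698  0.008 ]
 [ 0.106   0.0755  0.008 ]
 [ 0.0993 -0.083   0.008 ]]
side bottom [[ 0.1053  0.0114  0.0136]
 [-0.111   0.0147  0.0136]] plate [[ 0.0945  0.0738  0.008 ]
 [-0.1023  0.0738  0.008 ]]
```

```bash
python3 -c "
from bench import ctrl
print(ctrl.finish_job())"
```

```text
the job is handed in; nothing more can be done
None
```

I set the steel shaker upright on the empty end of the low board. I then took the larger chopping board out of the rack and laid it gently against the stand's backrest, lowering it in the grip until it touched both plate and backrest. I handed in at about 23 s of the 61 s allowed.

Last checks, from the wrist and side cameras:
- **Board position:** it is centred on the stand to about 2–3 mm, with its lower edge behind both lip tabs. Its top edge is within 1 mm of where a 28° lean should put it.
- **Shaker:** right after release I saw it standing upright inside the low board's outline, about 10 cm from the spice jar.
- **Other objects:** I saw no change in the other shaker, spice jar, narrow board, yellow shaker or green stand.
- **Robot:** it was clear of everything at hand-in.
- **Forces:** the largest readings after each move were about 15 N. I did not read forces during the moves.

The cameras disagreed by 2–6 mm on the board's place along the ledge while I was carrying it. I corrected by 3 mm before lowering. No final check failed, but finishing the job gave no verdict.

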